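Load the caddy's spring lift

ROBOT

A 6-joint arm with a two-finger parallel gripper is mounted at the origin on the work surface. World frame = base frame: x ahead of the robot, y to its left, z up, the work surface at z = 0. Lengths are in mm, angles in rad, forces in N, time in s.
With the tool pointing down it reaches from about 275 to 1000 mm from the base axis. Payload 8.4 kg.
Tool frame: the origin (TCP) lies at the very end of the fingers, on their centre line; the grasp point (between the pads) lies 19 mm behind it; z points along the fingers, y is the direction in which the jaws open and shut (so a half turn about z gives the same grasp; the last joint's range is limited). The gripper opens to 85 mm and grips with 20 to 120 N. Pads are 22 mm wide; open, the fingers measure 114 mm over their backs; the gripper's body (76 mm by 85 mm) begins 54 mm behind the grasp point. The pads swing forward as they close: fully open they stand 13 mm farther back than shut.
Start: joints at [-1.213, 0.353, 1.633, -0, 1.155, -0.002], TCP at [220.053, -584.983, 231.281] pointing down, gripper open.
Joint ranges: [-2.63, 2.63], [-0.92, 2.1], [0.06, 2.66], [-1.3, 4.44], [0, 2.69], [-3.02, 3.02]. Speed limits (rad/s): [2.22, 2.22, 2.79, 3.14, 3.14, 3.14].

INTERFACE

Orientations are given as [roll, pitch, yaw] about the fixed x, y, z axes, in that order (R = Rz(yaw) Ry(pitch) Rx(roll)).
In Python, from rig import sense, grab_frame, sign_off, masks_of gives the robot as it stands. The module is installed in compiled form; this text tells all that it offers.
- The arm moves only by the shell command python3 -m inch 'ROWS' [FORCE]. ROWS is JSON, a list of rows, each an object of numbers: "gripper": the finger opening in m, from 0 to 0.0854; "tx", "ty", "tz": the shift along the tool's x, y, z in m; "spin": the turn about the tool's z in degrees. In form: [{"gripper": .., "tx": .., "ty": .., "tz": .., "spin": ..}, ...]. A call has exactly 8 rows; each row shifts and turns the commanded pose from where the row before left it, along the tool's axes as they then stand; what a row does not reach is not made up. A row lasts 1/10 s, in which the tool goes at most 50 mm and 8.59 degrees, less where a joint would pass 70% of its speed; a pose out of reach is approached as far as the arm can. A call is refused whole if a number of a shift passes 0.05 or a number of a turn 8.59, either way. A call with a gripper value outside its range is refused whole. The fingers move at their own pace and stop on an object; FORCE is the grip in N (left out, the last holds). Time passes only in rows, so rows that do not move let the fingers close, or fill a call up. It gives the time, the measured TCP pose, the force and the opening at its end, in the units of the state.
- sense(): the state, without advancing time (a new reading comes with each control period).
- grab_frame(name): name is "scene" or "top"; returns a dict with "pixels" (384x512x3 uint8, red, green, blue), "K" (3x3 intrinsics, pixels), "k1" (the pictures are not rectified: a ray, as slopes to the right and down, at radius r is drawn at 1 + k1 r^2 times it, then the intrinsics apply), "extrinsics" (4x4, takes a point from camera to world coordinates). Camera axes: x right, y down, z forward; pixel columns grow to the right and rows downward; lengths in mm; the calibration is good to about 2 mm. A picture is of the moment at which its call begins. There is no depth.
- sign_off(): hands the job in, once; it reports no verdict.
Trained networks look in the newest picture that a camera, given by its name, has taken for a name from the list of things; names that differ only in an ending like _2 or _b are one class to them, and where a whole thing is asked for, a point or a joint stands for the part that bears it (a point fixed in the world has none). Each returns a list of dicts, best first, with "conf" (0 to 1); they miss things now and then, are a little off and sometimes report something else, mostly with a low value. They report only what shows in the picture. A call takes as long as a camera call. They do not tell look-alikes from the thing itself.
- masks_of(camera, target): "pixels" (384x512 bool, what is visible of it) and "centre" ([row, column] in pixels, amid what is visible of it).
The state is a dict: "clock": time; "qpos": joint angles; "qvel": joint speeds; "joint_efforts": joint torques, N m; "eef_pos": TCP position; "tcp_rot": TCP orientation; "contact_force": force on the tool from outside, world axes, zero at the start; "wrist_torque": the same for the moment, N m; "opening": opening from 0.0 (shut) to 1.0 (fully open).
Only numpy, scipy, OpenCV 4.12 (cv2) and the standard library are available. Lean on these libraries where they do the work, as an engineer would, in place of code of your own. Each camera call takes 0.05 s, during which the arm holds its last target.

TASK

Load both closed lavender containers into the caddy's spring lift, lids up, one flat on top of the other. They are filled unequally and the lift sinks under their weight, so keep hold of each one and ease it down with the platform until the spring carries all of its weight, and only then let go: a container must not drop, sink away or spring up when it is released. Leave the night-light switch and everything else on the ledge as they are.

Things in the scene. Friction and masses are not known exactly. Their poses are not given: they have to be found in the camera images.
- caddy: sage-green plastic caddy fixed on the ledge, 130 mm deep (x), 350 mm long (y, -75 to +275 mm). Origin: on the ledge under the middle of the lift bay; +y runs from the lift bay (y -75 to 75) past a tray (rim 34 mm high; pumice and nail brush in it) to the night light (at y 222, dome top 75 mm high). In the bay a sprung platform stands between two upright end walls.
- bay_mouth (a point): middle of the lift bay's mouth, 162 mm above the ledge, axes as the caddy's. Bay inside: 118 mm (y) by 68 mm (x), 4 mm to spare round a container lying along y. End walls at y = +-59 mm with 18 mm corner returns at x = +-34 mm; a flared lip rises 10 mm above the mouth. Front and back are open between the returns, 86 mm wide, down to 30 mm above the ledge: room for fingers.
- lift_top (a point): middle of the platform's top face (106 mm along y, 50 mm along x: narrower than a container). Empty it rests at its upper stop, 150 mm above the ledge. It slides straight down on an 80 N/m spring, preload 0.15 N: about 12 mm per newton, 11 to 51 mm under one container. Lightly damped: it bobs at 2 to 3 Hz if let go out of balance. Lower stop 108 mm down.
- container_a: closed lavender plastic container, a box with rounded edges, 60 mm (its x) by 110 mm (its y) by 38 mm high, lid on top (+z). Origin: centre of the underside. Filling differs and cannot be seen, nearly empty to full: 105 to 430 g. Starts flat on the ledge. May be the lower or the upper one.
- container_b: second closed lavender container of the same shape and size, its own filling (105 to 430 g). Origin: centre of the underside.
- night_switch (a joint): small metal toggle of the night light on the caddy, 0 = off (leaning to the caddy's -x side, as it starts), 0.8 rad = on. Bystander.
- night_switch_tip (a point): tip of that toggle, about 62 mm above the ledge.
- stopper: red silicone sink stopper, 52 mm across, 33 mm high with its pull ring, standing on the ledge; origin centre of the underside. Bystander.
- clothes_brush: wooden clothes brush lying on its bristles, 205 mm long (its x, from -110 to +95 mm), 48 mm wide, 34 mm high; origin on the ledge. Bystander.
- clip_1: steel bulldog clip lying on the ledge, 50 mm wide, about 55 mm long, 20 mm high; origin in the middle of its jaws on the underside. Bystander.
- clip_2: steel bulldog clip lying on the ledge, 50 mm wide, about 55 mm long, 20 mm high; origin in the middle of its jaws on the underside. Bystander.
- clip_3: steel bulldog clip lying on the ledge, 50 mm wide, about 55 mm long, 20 mm high; origin in the middle of its jaws on the underside. Bystander.
- tumbler: pale blue rinse tumbler standing on the ledge, 72 mm across, 92 mm high; origin centre of the underside. Bystander.
Things that resemble listed ones, but are neither listed nor needed, are in the scene too. What is shaped like the container_a but turquoise or yellow is not meant. What is shaped like the container_b but turquoise is not meant.

How it is judged:
By the outcome, as a careful person would: the job done as asked, in the order asked, and still so for the second after the job is handed in, with the robot touching nothing.
It also fails if it takes over 61 s, if anything falls off the work surface, if the arm or the gripper's body presses on something with over 40 N, if the wrist force passes 120 N, or if a joint passes its speed limit or range.

## Working session

There is one attempt and no reset: what is moved stays moved. The work goes in short steps, Python scripts to look and compute and a shell command to move; the robot and the scene stay as the last step left them, time stands still between calls to the robot, and variables do not carry over. Pictures are saved under pics/ and viewed, and the job is handed in when it is done.

```bash
mkdir -p pics; ls
python3 - <<'E'
from rig import *
import cv2
s=sense();print(s)
for n in("scene","top"):
    f=grab_frame(n);cv2.imwrite(f"pics/{n}0.png",cv2.cvtColor(f["pixels"],cv2.COLOR_RGB2BGR))
    print(n,f["K"],f["k1"],f["extrinsics"])
E
```

```text
pics
{'clock': 0.0, 'qpos': array([-1.21341670e+00,  3.53649267e-01,  1.63412847e+00, -4.13710562e-06,
        1.15521574e+00, -2.42629300e-03]), 'qvel': array([ 0.00145698,  0.00013525, -0.00105152, -0.00038396, -0.00163128,
       -0.00037403]), 'joint_efforts': array([-6.85879131e-04, -6.05250335e+01, -3.42065406e+01, -1.09590437e-04,
        9.14760225e-03,  9.08845266e-06]), 'eef_pos': array([ 219.87396324, -584.53641756,  230.56341529]), 'tcp_rot': array([-3.14019183e+00,  3.83814344e-07,  3.59807595e-01]), 'contact_force': array([-0.07133366, -0.03812793, -1.03800774]), 'wrist_torque': array([-0.01522825,  0.02015455, -0.02049184]), 'opening': 1.002281136854788}
scene [[421.2409974    0.         258.30937327]
 [  0.         421.2409974  189.72840386]
 [  0.           0.           1.        ]] -0.04212809390967476 [[ 5.90203964e-01  6.51709349e-01 -4.76376117e-01  1.12987231e+03]
 [ 8.07178740e-01 -4.84503223e-01  3.37222640e-01 -4.62893881e+02]
 [-1.10346169e-02 -5.83550813e-01 -8.12001654e-01  1.12775248e+03]
 [ 0.00000000e+00  0.00000000e+00  0.00000000e+00  1.00000000e+00]]
top [[377.27377097   0.         250.33140585]
 [  0.         377.27377097 193.8507206 ]
 [  0.           0.           1.        ]] 0.02224822122361243 [[-2.46540429e-02 -9.80878866e-01  1.93051360e-01  3.08637861e+02]
 [-9.99256256e-01  1.84519181e-02 -3.38594359e-02 -1.15574260e+01]
 [ 2.96498373e-02 -1.93742551e-01 -9.80604258e-01  1.17037058e+03]
 [ 0.00000000e+00  0.00000000e+00  0.00000000e+00  1.00000000e+00]]
```

View pics/scene0.png

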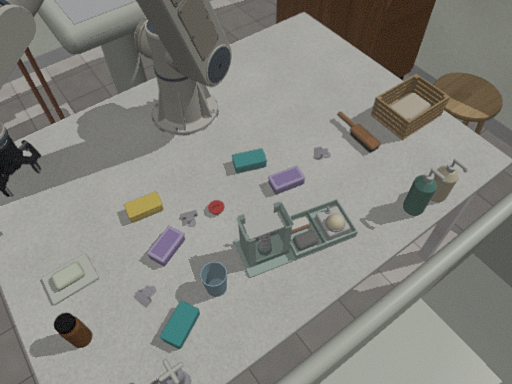

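View pics/top0.png

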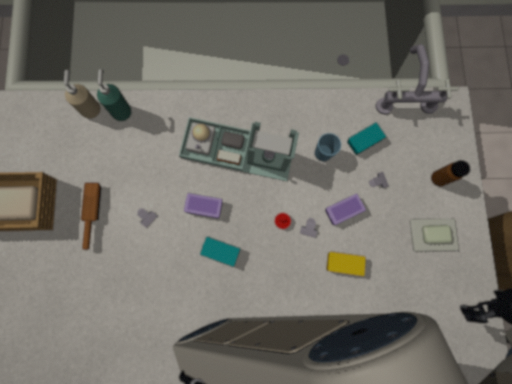

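The lavender ones are at scene (286,180) and (166,245), which match top (204,206) and (345,209). Look-alikes are turquoise at scene (249,160) and (180,325), and yellow at (144,206). I'll measure these next.

```bash
cat > h.py <<'E'
import numpy as np, cv2
from rig import *
from scipy.optimize import minimize
def proj(f,P):
    P=np.atleast_2d(np.asarray(P,float)); E=np.linalg.inv(f["extrinsics"])
    c=P@E[:3,:3].T+E[:3,3]; s=c[:,:2]/c[:,2:]; r2=(s**2).sum(1,keepdims=True)
    s=s*(1+f["k1"]*r2); K=f["K"]
    return s*[K[0,0],K[1,1]]+[K[0,2],K[1,2]]
def unproj(f,uv,z):
    K=f["K"]; d=(np.asarray(uv,float)-[K[0,2],K[1,2]])/[K[0,0],K[1,1]]; s=d.copy()
    for _ in range(20): s=d/(1+f["k1"]*(s@s))
    E=f["extrinsics"]; v=E[:3,:3]@np.array([s[0],s[1],1]); o=E[:3,3]
    return o+v*(z-o[2])/v[2]
def rz(a): c,s=np.cos(a),np.sin(a); return np.array([[c,-s,0],[s,c,0],[0,0,1]])
def boxpts(x0,x1,y0,y1,z0,z1): return np.array([[x,y,z] for x in(x0,x1) for y in(y0,y1) for z in(z0,z1)],float)
def sil(f,parts,p,S=4):
    m=np.zeros((384*S,512*S),np.uint8)
    for P in parts:
        uv=proj(f,P@rz(p[2]).T+[p[0],p[1],p[3] if len(p)>3 else 0])
        h=cv2.convexHull(((uv+.5)*S).astype(np.float32)).astype(np.int32); cv2.fillConvexPoly(m,h,1)
    return cv2.resize(m.astype(np.float32),(512,384),interpolation=cv2.INTER_AREA)
def fit(parts,obs,p0,d=(10,10,.1)):
    def cost(p):
        c=0
        for f,m in obs:
            s=sil(f,parts,p); c+=np.abs(s-m).sum()/m.sum()
        return c
    p0=np.array(p0,float); sx=np.vstack([p0]+[p0+np.eye(len(p0))[i]*d[i] for i in range(len(p0))])
    r=minimize(cost,p0,method="Nelder-Mead",options=dict(initial_simplex=sx,xatol=.05,fatol=1e-4,maxiter=300))
    return r.x,r.fun
CONT=[np.vstack([boxpts(-28,28,-53,53,0,38),boxpts(-30,30,-53,53,2,36),boxpts(-28,28,-55,55,2,36)])]
E
python3 - <<'E'
from h import *
F={n:grab_frame(n) for n in("scene","top")}
M={}
for n in F:
  for t in("container_a","caddy","stopper","clip_1","tumbler","clothes_brush","night_switch_tip"):
    M[n,t]=masks_of(n,t)
    print(n,t,[(round(d["conf"],2),[round(float(v)) for v in d["centre"]],int(d["pixels"].sum())) for d in M[n,t]])
import pickle;pickle.dump((F,M),open("m.pkl","wb"))
# container fits
for cs,ct in(((286,180),(204,206)),((166,245),(345,209))):
    obs=[]
    for n,c in(("scene",cs),("top",ct)):
        for d in M[n,"container_a"]:
            if abs(d["centre"][1]-c[0])<12 and abs(d["centre"][0]-c[1])<12: obs.append((F[n],d["pixels"].astype(np.float32)));break
    g=unproj(F["top"],ct,38)
    best=min((fit(CONT,obs,[g[0],g[1],y]) for y in np.arange(0,3.1,.5)),key=lambda r:r[1])
    print(len(obs),g,best)
    for o in obs: print(fit(CONT,[o],best[0],(3,3,.05)))
E
```

```text
scene container_a [(0.9, [207, 145], 726), (0.87, [160, 252], 595), (0.86, [179, 284], 647), (0.83, [322, 180], 1100), (0.6, [244, 167], 811)]
scene caddy [(0.82, [232, 292], 5734)]
scene stopper [(0.45, [207, 215], 192), (0.41, [234, 288], 5548)]
scene clip_1 [(0.79, [294, 145], 287), (0.56, [150, 320], 146), (0.49, [217, 190], 171)]
scene tumbler [(0.75, [277, 213], 742)]
scene clothes_brush [(0.64, [136, 360], 604), (0.21, [248, 167], 880)]
scene night_switch_tip []
top container_a [(0.94, [204, 204], 752), (0.84, [210, 346], 748), (0.84, [264, 343], 776), (0.82, [140, 365], 697), (0.75, [254, 218], 757)]
top caddy [(0.83, [147, 240], 4936), (0.73, [232, 309], 225), (0.7, [179, 379], 192)]
top stopper [(0.5, [220, 284], 212)]
top clip_1 [(0.53, [216, 143], 193), (0.52, [230, 308], 191), (0.49, [183, 379], 152), (0.48, [208, 88], 957)]
top tumbler [(0.83, [150, 326], 558)]
top clothes_brush [(0.78, [207, 86], 831)]
top night_switch_tip []
2 [496.70552032  90.65519739  38.        ] (array([ 5.01766041e+02,  9.54475416e+01, -1.83230223e-01]), np.float64(0.19212329387664795))
(array([ 5.00132406e+02,  9.78325416e+01, -1.87275565e-01]), np.float64(0.12171561270952225))
(array([ 5.02246944e+02,  9.50603888e+01, -1.81002214e-01]), np.float64(0.05643284693360329))
2 [ 478.95732162 -338.82370835   38.        ] (array([ 4.81734515e+02, -3.42259920e+02,  4.31319838e-01]), np.float64(0.18737265467643738))
(array([ 4.81734515e+02, -3.42259920e+02,  4.31319838e-01]), np.float64(0.12353575974702835))
(array([ 4.81734515e+02, -3.42259920e+02,  4.31319838e-01]), np.float64(0.06383689492940903))
```

Run:
```python
import cv2
a=cv2.imread("pics/scene0.png");b=cv2.imread("pics/top0.png")
cv2.imwrite("pics/c1.png",cv2.resize(a[190:310,140:360],None,fx=3.6,fy=3.6,interpolation=cv2.INTER_CUBIC))
cv2.imwrite("pics/c2.png",cv2.resize(b[110:240,170:380],None,fx=3.8,fy=3.8,interpolation=cv2.INTER_CUBIC))
```

```text
(no output)
```

View pics/c1.png

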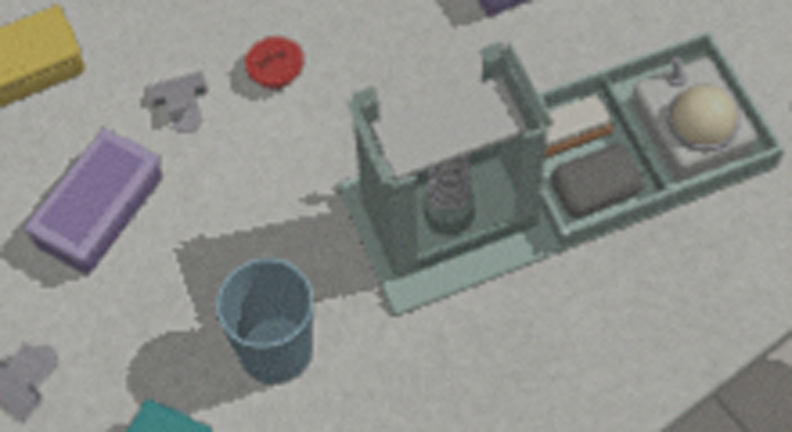

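View pics/c2.png

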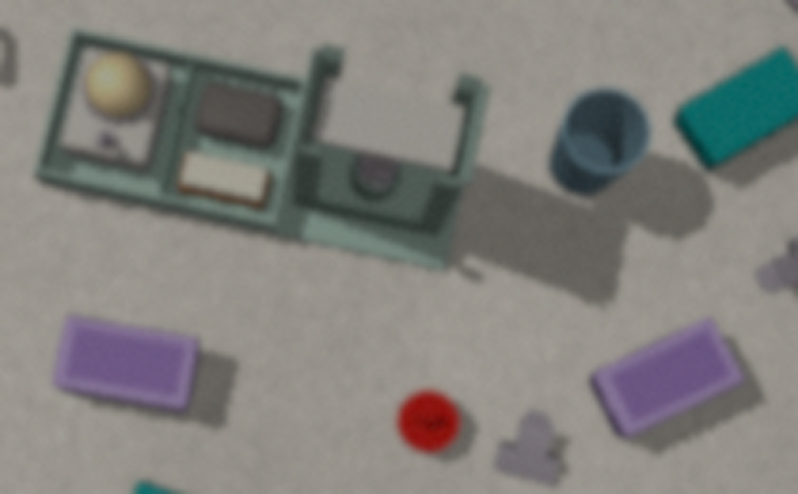

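```bash
cat >> h.py <<'E'
CAD=[boxpts(-65,65,75,275,0,34),boxpts(-65,65,-75,75,0,8),boxpts(-25,25,-53,53,146,150),
 boxpts(-37,37,59,63,8,172),boxpts(-37,37,-63,-59,8,172)]
for sx in(-1,1):
  for sy in(-1,1): CAD.append(boxpts(*sorted((sx*34,sx*38)),*sorted((sy*41,sy*63)),8,172))
CAD.append(boxpts(-22,22,200,244,34,70))
def overlay(f,parts,p,img,col):
    for P in parts:
        uv=proj(f,P@rz(p[2]).T+[p[0],p[1],p[3] if len(p)>3 else 0])
        for i in range(8):
            for j in(1,2,4):
                if not i&j: cv2.line(img,*[tuple(int(v*8*3) for v in uv[k]+.5) for k in(i,i|j)],col,1,cv2.LINE_AA,3)
E
python3 - <<'E'
from h import *
import pickle
F,M=pickle.load(open("m.pkl","rb"))
obs=[(F[n],M[n,"caddy"][0]["pixels"].astype(np.float32)) for n in F]
r=fit(CAD,obs,[600,0,-.18]);print(r)
for o in obs: print(fit(CAD,[o],r[0],(4,4,.05)))
p=r[0]
for n,(x0,y0,x1,y1) in dict(scene=(225,190,365,285),top=(170,105,310,195)).items():
    im=cv2.resize(cv2.cvtColor(F[n]["pixels"],cv2.COLOR_RGB2BGR),None,fx=3,fy=3,interpolation=cv2.INTER_CUBIC)
    overlay(F[n],CAD[:-1],p,im,(0,0,255))
    c=im[y0*3:y1*3,x0*3:x1*3]; cv2.imwrite(f"pics/ov_{n}.png",cv2.resize(c,None,fx=1.9,fy=1.9))
E
python3 - <<'E'
from h import *
A=[]
for i in range(10):
    grab_frame("top"); s=sense(); A.append(np.r_[s["contact_force"],s["wrist_torque"],s["eef_pos"],s["clock"]])
A=np.array(A);print(A.mean(0).round(3),A.std(0).round(3))
E
```

```text
(array([ 6.59742671e+02, -1.11161207e+02, -2.35938755e-01]), np.float64(0.07614590227603912))
(array([ 6.58953024e+02, -1.09449149e+02, -2.36241969e-01]), np.float64(0.03539196029305458))
(array([ 6.59834174e+02, -1.12925872e+02, -2.37955777e-01]), np.float64(0.0348840169608593))
[ 2.16000e-01 -2.70000e-02  1.34000e-01 -1.90000e-02 -4.00000e-03
  2.00000e-03  2.20053e+02 -5.84980e+02  2.31283e+02  1.17500e+00] [0.508 0.348 0.479 0.033 0.024 0.03  0.013 0.013 0.014 0.144]
```

View pics/ov_scene.png

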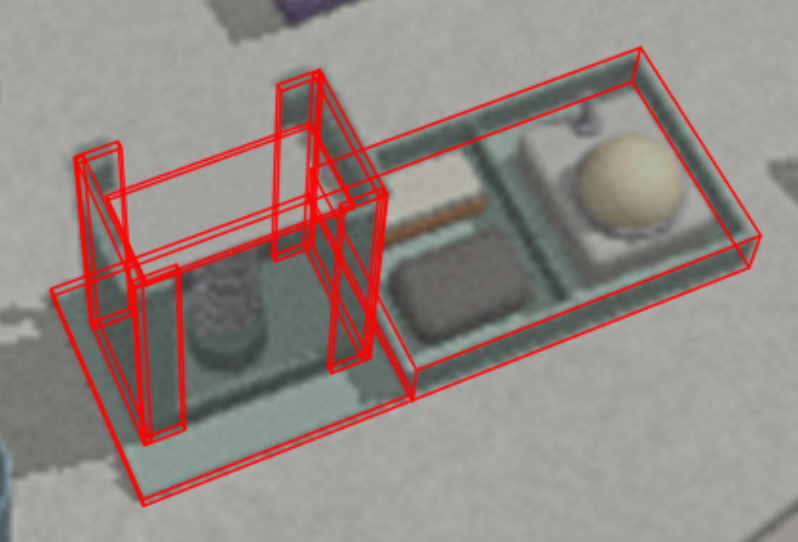

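View pics/ov_top.png

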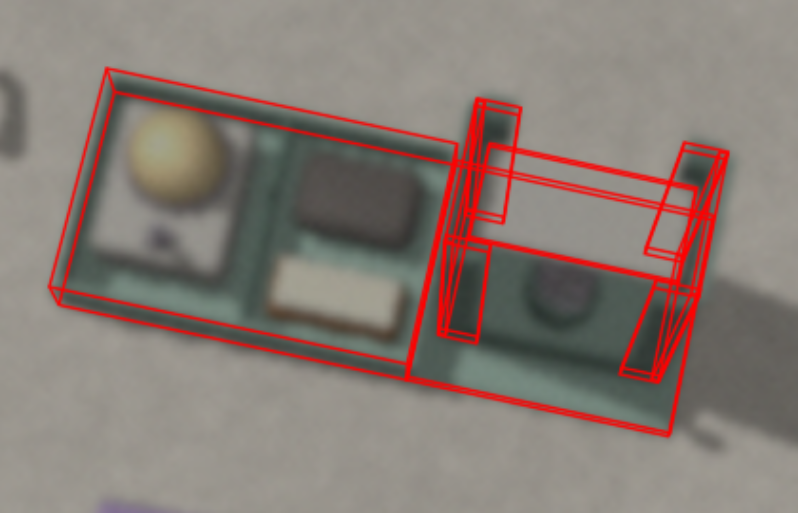

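```bash
cat >> h.py <<'E'
def delta(x,y,z,yaw):
    s=sense(); R=cv2.Rodrigues(np.zeros(3))[0]
    from scipy.spatial.transform import Rotation as Ro
    R=Ro.from_euler("xyz",s["tcp_rot"]).as_matrix()
    d=R.T@(np.array([x,y,z])-s["eef_pos"])
    w=(yaw-s["tcp_rot"][2]+np.pi)%(2*np.pi)-np.pi
    c,k=np.cos(-w),np.sin(-w)
    d2=np.array([c*d[0]+k*d[1],-k*d[0]+c*d[1],d[2]]) # after spin
    print("t=%.2f pos"%s["clock"],s["eef_pos"].round(1),"rot",s["tcp_rot"].round(4),"open %.3f"%s["opening"],"F",s["contact_force"].round(2))
    print("spin deg %.2f | now-frame tx ty tz (mm)"%(-np.degrees(w)),d.round(1),"| after spin",d2.round(1))
E
python3 - <<'E'
from h import *
import pickle
F,M=pickle.load(open("m.pkl","rb"))
ims={n:cv2.resize(cv2.cvtColor(F[n]["pixels"],cv2.COLOR_RGB2BGR),None,fx=3,fy=3,interpolation=cv2.INTER_CUBIC) for n in F}
for cs,ct,p0 in(((286,180),(204,206),(502,95.5,-.183)),((166,245),(345,209),(482,-342,.431))):
    for n,c in(("scene",cs),("top",ct)):
        hsv=cv2.cvtColor(F[n]["pixels"],cv2.COLOR_RGB2HSV)
        x0,y0=c[0]-35,c[1]-35
        m=np.zeros((384,512),np.float32); 
        k=((hsv[...,0]>120)&(hsv[...,0]<155)&(hsv[...,1]>50))
        m[y0:y0+70,x0:x0+70]=k[y0:y0+70,x0:x0+70]
        b=min((fit(CONT,[(F[n],m)],np.array(p0)+[a,a2,0],(5,5,.06)) for a in(-4,4) for a2 in(-4,4)),key=lambda r:r[1]); print(n,m.sum(),b)
        overlay(F[n],[boxpts(-30,30,-55,55,0,38)],b[0],ims[n],(0,255,0))
for n,t in (("scene",[(286,180),(166,245)]),("top",[(204,206),(345,209)])):
    cs=[cv2.resize(ims[n][(v-33)*3:(v+33)*3,(u-33)*3:(u+33)*3],(390,390)) for u,v in t]
    cv2.imwrite(f"pics/q_{n}.png",np.hstack(cs))
t=F["top"]
for n,c,z in(("clip",(311,228),10),("clip2",(379,180),10),("stopper",(284,220),20),("tumbler",(327,147),60)): print(n,unproj(t,c,z).round())
E
cd pics; python3 -c "
import cv2,numpy as np
cv2.imwrite('q.png',np.vstack([cv2.imread('q_scene.png'),cv2.imread('q_top.png')])[:, :][::1])
a=cv2.imread('q.png');cv2.imwrite('q.png',cv2.resize(a,(600,600)))"
```

```text
scene 352.0 (array([ 5.00701503e+02,  8.97654416e+01, -8.79182670e-02]), np.float64(1.048295497894287))
top 624.0 (array([ 4.98851629e+02,  9.46241259e+01, -1.91644748e-01]), np.float64(0.24609375))
scene 489.0 (array([ 481.55374859, -340.77713577,    0.51807961]), np.float64(0.8413854837417603))
top 618.0 (array([ 4.80094831e+02, -3.40730423e+02,  4.24051129e-01]), np.float64(0.21945792436599731))
clip [ 426. -237.   10.]
clip2 [ 574. -463.   10.]
stopper [ 451. -153.   20.]
tumbler [ 670. -291.   60.]
```

View pics/q.png

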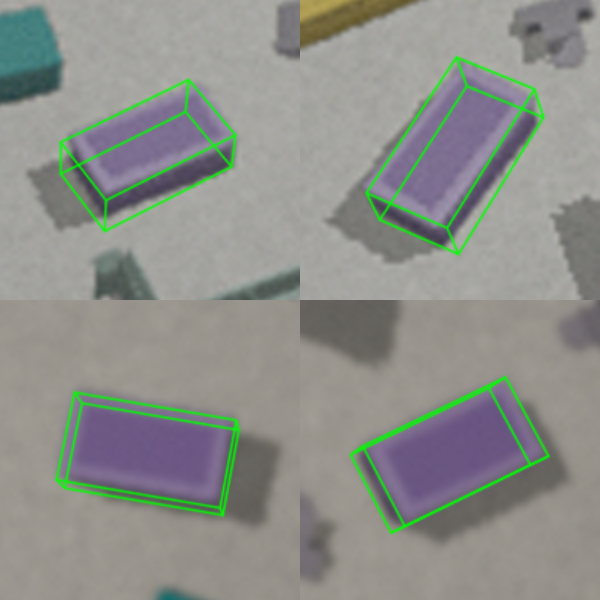

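The crops confirm both choices: lavender, with the lid rim up. My colour mask missed the pale rim, so I'll refit P with the network masks.

Run:
```python
from h import *
import pickle
F,M=pickle.load(open("m.pkl","rb"))
ims={n:cv2.resize(cv2.cvtColor(F[n]["pixels"],cv2.COLOR_RGB2BGR),None,fx=3,fy=3,interpolation=cv2.INTER_CUBIC) for n in F}
for cs,ct,p0 in(((286,180),(204,206),(502,95.5,-.183)),((166,245),(345,209),(482,-342,.431))):
    O=[]
    for n,c in(("scene",cs),("top",ct)):
        m=[d["pixels"] for d in M[n,"container_a"] if abs(d["centre"][1]-c[0])<12 and abs(d["centre"][0]-c[1])<12][0].astype(np.float32)
        O.append((F[n],m))
    for o in(O[:1],O[1:],O):
        b=min((fit(CONT,o,np.array(p0)+[a,a2,0],(5,5,.06)) for a in(-4,4) for a2 in(-4,4)),key=lambda r:r[1]); print(b)
    for n in F: overlay(F[n],[boxpts(-30,30,-55,55,0,38)],b[0],ims[n],(0,255,0))
R=[]
for n,t in (("scene",[(286,180),(166,245)]),("top",[(204,206),(345,209)])):
    R.append(np.hstack([cv2.resize(ims[n][(v-33)*3:(v+33)*3,(u-33)*3:(u+33)*3],(300,300)) for u,v in t]))
cv2.imwrite("pics/q2.png",np.vstack(R))
```

```text
(array([ 5.00724933e+02,  9.61511191e+01, -2.05304324e-01]), np.float64(0.12123261392116547))
(array([ 5.02888316e+02,  9.46891493e+01, -1.92203125e-01]), np.float64(0.05219414830207825))
(array([ 5.01749100e+02,  9.54848349e+01, -1.85056361e-01]), np.float64(0.19274117052555084))
(array([ 4.78898396e+02, -3.41504210e+02,  3.94185871e-01]), np.float64(0.11844944208860397))
(array([ 4.82170523e+02, -3.43146969e+02,  4.26106248e-01]), np.float64(0.0624164454638958))
(array([ 4.81768770e+02, -3.42440785e+02,  4.32881619e-01]), np.float64(0.1875276118516922))
```

View pics/q2.png

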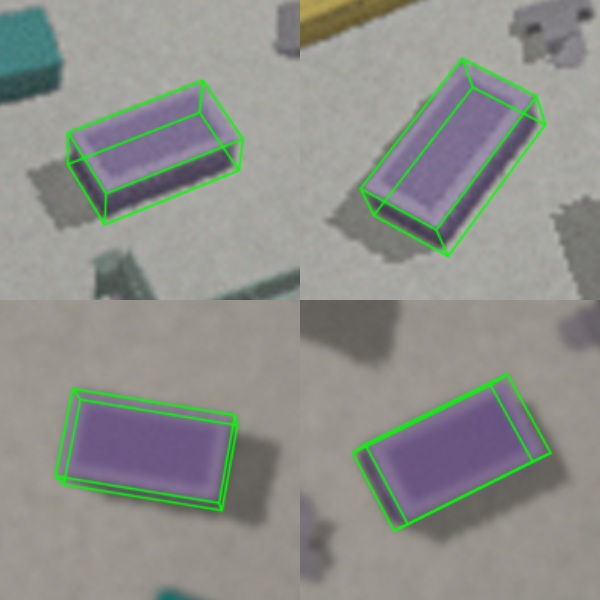

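```bash
python3 -m inch '[{"gripper":0.0854,"spin":-8.5},{"spin":-8.5},{"spin":-8.5},{"spin":-8.5},{"spin":-8.5},{"spin":-8.5},{"spin":-8.5},{"spin":-8.5}]' 25; python3 -c "
from h import *
delta(482,-342,120,2.002)"
```

```text
t=1.40 pos [ 220.  -585.   231.3] rot [3.1415 0.     0.3598] open 0.996 F [-0.61 -0.45  0.14]
spin deg -94.09 | now-frame tx ty tz (mm) [ 330.7 -135.2  111.3] | after spin [111.3 339.5 111.3]$[0]: bad value
```

```bash
python3 -m inch '[{"gripper":0.085,"tx":0,"ty":0,"tz":0,"spin":-8.5},{"gripper":0.085,"tx":0,"ty":0,"tz":0,"spin":-8.5},{"gripper":0.085,"tx":0,"ty":0,"tz":0,"spin":-8.5},{"gripper":0.085,"tx":0,"ty":0,"tz":0,"spin":-8.5},{"gripper":0.085,"tx":0,"ty":0,"tz":0,"spin":-8.5},{"gripper":0.085,"tx":0,"ty":0,"tz":0,"spin":-8.5},{"gripper":0.085,"tx":0,"ty":0,"tz":0,"spin":-8.5},{"gripper":0.085,"tx":0,"ty":0,"tz":0,"spin":-8.5}]' 25; python3 -c "
from h import *
delta(482,-342,120,2.002)"
```

```text
clock: 2.2
eef_pos: [220.1, -585.0, 231.3]
tcp_rot: [-3.142, 0.0, 1.553]
contact_force: [0.6, 0.5, -0.4]
opening: 0.993
t=2.20 pos [ 220.1 -585.   231.3] rot [-3.1416  0.      1.5528] open 0.993 F [ 0.63  0.46 -0.41]
spin deg -25.74 | now-frame tx ty tz (mm) [247.7 257.5 111.3] | after spin [111.3 339.5 111.3]
```

```bash
python3 -m inch '[{"gripper":0.085,"tx":0,"ty":0,"tz":0,"spin":-8.5},{"gripper":0.085,"tx":0,"ty":0,"tz":0,"spin":-8.5},{"gripper":0.085,"tx":0,"ty":0,"tz":0,"spin":-8.5},{"gripper":0.085,"tx":0.01,"ty":0.035,"tz":0.01,"spin":0},{"gripper":0.085,"tx":0.012,"ty":0.04,"tz":0.012,"spin":0},{"gripper":0.085,"tx":0.012,"ty":0.04,"tz":0.012,"spin":0},{"gripper":0.085,"tx":0.012,"ty":0.04,"tz":0.012,"spin":0},{"gripper":0.085,"tx":0.012,"ty":0.04,"tz":0.012,"spin":0}]' 25; python3 -c "
from h import *
delta(481.5,-342.3,90,2.001)"
```

```text
clock: 3.0
eef_pos: [375.4, -451.3, 173.0]
tcp_rot: [3.141, 0.0, 1.991]
contact_force: [0.8, -1.1, -0.1]
opening: 0.995
t=3.00 pos [ 375.4 -451.3  173. ] rot [3.1415e+00 5.0000e-04 1.9913e+00] open 0.995 F [ 0.75 -1.09 -0.09]
spin deg -0.55 | now-frame tx ty tz (mm) [ 56.2 141.3  83. ] | after spin [ 54.9 141.9  83. ]
```

```bash
python3 -m inch '[{"gripper":0.085,"tx":0.011,"ty":0.03,"tz":0.015,"spin":-0.5},{"gripper":0.085,"tx":0.011,"ty":0.03,"tz":0.015,"spin":0},{"gripper":0.085,"tx":0.011,"ty":0.03,"tz":0.015,"spin":0},{"gripper":0.085,"tx":0.011,"ty":0.03,"tz":0.015,"spin":0},{"gripper":0.085,"tx":0.011,"ty":0.021,"tz":0.015,"spin":0},{"gripper":0.085,"tx":0,"ty":0,"tz":0.008,"spin":0},{"gripper":0.085,"tx":0,"ty":0,"tz":0,"spin":0},{"gripper":0.085,"tx":0,"ty":0,"tz":0,"spin":0}]' 25
python3 - <<'E'
from h import *
delta(481.5,-342.3,7,2.001)
for n in("scene","top"):
    f=grab_frame(n);cv2.imwrite(f"pics/{n}1.png",cv2.cvtColor(f["pixels"],cv2.COLOR_RGB2BGR))
a=cv2.imread("pics/scene1.png")[170:290,100:260];b=cv2.imread("pics/top1.png")[150:270,280:440]
cv2.imwrite("pics/j1.png",cv2.resize(np.vstack([a,b]),None,fx=2.5,fy=2.5,interpolation=cv2.INTER_CUBIC))
E
```

```text
clock: 3.8
eef_pos: [479.5, -344.5, 90.5]
tcp_rot: [-3.141, 0.0, 2.0]
contact_force: [0.8, -0.1, -0.0]
opening: 0.992
t=3.80 pos [ 479.5 -344.5   90.5] rot [-3.1414e+00  2.0000e-04  2.0001e+00] open 0.992 F [ 0.81 -0.1  -0.01]
spin deg -0.05 | now-frame tx ty tz (mm) [ 1.2  2.8 83.5] | after spin [ 1.2  2.8 83.5]
```

View pics/j1.png

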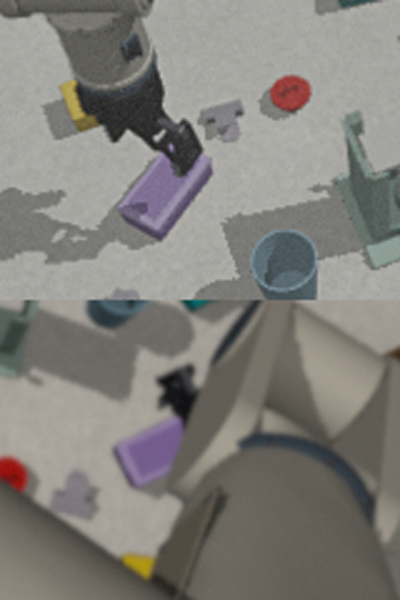

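```bash
python3 -m inch '[{"gripper":0.085,"tx":0.001,"ty":0.003,"tz":0.01,"spin":0},{"gripper":0.085,"tx":0,"ty":0,"tz":0.02,"spin":0},{"gripper":0.085,"tx":0,"ty":0,"tz":0.02,"spin":0},{"gripper":0.085,"tx":0,"ty":0,"tz":0.02,"spin":0},{"gripper":0.085,"tx":0,"ty":0,"tz":0.01,"spin":0},{"gripper":0.085,"tx":0,"ty":0,"tz":0.003,"spin":0},{"gripper":0.085,"tx":0,"ty":0,"tz":0,"spin":0},{"gripper":0.085,"tx":0,"ty":0,"tz":0,"spin":0}]' 30
python3 - <<'E'
from h import *
delta(481.5,-342.3,7,2.001)
E
```

```text
clock: 4.7
eef_pos: [482.6, -342.1, 8.0]
tcp_rot: [3.141, 0.001, 2.0]
contact_force: [0.3, -1.5, -1.3]
opening: 0.995
t=4.70 pos [ 482.6 -342.1    8. ] rot [3.1410e+00 1.0000e-03 2.0003e+00] open 0.995 F [ 0.28 -1.52 -1.25]
spin deg -0.04 | now-frame tx ty tz (mm) [ 0.3 -1.1  1. ] | after spin [ 0.3 -1.1  1. ]
```

Close, and collect force readings around it as I go.

```bash
python3 -m inch '[{"gripper":0.07,"tx":0,"ty":0,"tz":0,"spin":0},{"gripper":0.06,"tx":0,"ty":0,"tz":0,"spin":0},{"gripper":0.05,"tx":0,"ty":0,"tz":0,"spin":0},{"gripper":0.04,"tx":0,"ty":0,"tz":0,"spin":0},{"gripper":0.04,"tx":0,"ty":0,"tz":0,"spin":0},{"gripper":0.04,"tx":0,"ty":0,"tz":0,"spin":0},{"gripper":0.04,"tx":0,"ty":0,"tz":-0.005,"spin":0},{"gripper":0.04,"tx":0,"ty":0,"tz":-0.01,"spin":0}]' 30
python3 - <<'E'
from h import *
delta(659.5,-111.2,240,1.335)
E
```

```text
clock: 5.5
eef_pos: [481.4, -341.1, 22.0]
tcp_rot: [-3.141, -0.002, 2.0]
contact_force: [0.9, 0.8, -4.5]
opening: 0.695
t=5.50 pos [ 481.4 -341.1   22. ] rot [-3.1406e+00 -1.8000e-03  2.0004e+00] open 0.695 F [ 0.86  0.84 -4.55]
spin deg 38.12 | now-frame tx ty tz (mm) [ 135.2  257.5 -218.1] | after spin [ 265.3  119.1 -218.1]
```

```bash
python3 -m inch '[{"gripper":0.04,"tx":0,"ty":0,"tz":-0.02,"spin":4.5},{"gripper":0.04,"tx":0,"ty":0,"tz":-0.03,"spin":5.5},{"gripper":0.04,"tx":0,"ty":0,"tz":-0.035,"spin":6},{"gripper":0.04,"tx":0,"ty":0,"tz":-0.035,"spin":6},{"gripper":0.04,"tx":0,"ty":0,"tz":-0.035,"spin":6},{"gripper":0.04,"tx":0,"ty":0,"tz":-0.03,"spin":5.5},{"gripper":0.04,"tx":0,"ty":0,"tz":-0.015,"spin":4.5},{"gripper":0.04,"tx":0,"ty":0,"tz":0,"spin":0}]' 30
python3 - <<'E'
from h import *
delta(659.5,-111.2,220,1.335)
E
```

```text
clock: 6.3
eef_pos: [483.1, -342.3, 225.4]
tcp_rot: [3.137, 0.002, 1.336]
contact_force: [0.7, -0.6, -4.4]
opening: 0.698
t=6.30 pos [ 483.1 -342.3  225.4] rot [3.1371e+00 1.7000e-03 1.3361e+00] open 0.698 F [ 0.73 -0.59 -4.37]
spin deg 0.06 | now-frame tx ty tz (mm) [265.8 117.7   5.4] | after spin [266.  117.5   5.4]
```

```bash
python3 -m inch '[{"gripper":0.04,"tx":0.02,"ty":0.009,"tz":0,"spin":0},{"gripper":0.04,"tx":0.036,"ty":0.016,"tz":0,"spin":0},{"gripper":0.04,"tx":0.044,"ty":0.02,"tz":0,"spin":0},{"gripper":0.04,"tx":0.044,"ty":0.02,"tz":0,"spin":0},{"gripper":0.04,"tx":0.044,"ty":0.019,"tz":0,"spin":0},{"gripper":0.04,"tx":0.036,"ty":0.016,"tz":0,"spin":0},{"gripper":0.04,"tx":0.027,"ty":0.011,"tz":0,"spin":0},{"gripper":0.04,"tx":0.015,"ty":0.0065,"tz":0,"spin":0}]' 30; python3 -m inch '[{"gripper":0.04,"tx":0,"ty":0,"tz":0,"spin":0},{"gripper":0.04,"tx":0,"ty":0,"tz":0,"spin":0},{"gripper":0.04,"tx":0,"ty":0,"tz":0,"spin":0},{"gripper":0.04,"tx":0,"ty":0,"tz":0,"spin":0},{"gripper":0.04,"tx":0,"ty":0,"tz":0,"spin":0},{"gripper":0.04,"tx":0,"ty":0,"tz":0,"spin":0},{"gripper":0.04,"tx":0,"ty":0,"tz":0,"spin":0},{"gripper":0.04,"tx":0,"ty":0,"tz":0,"spin":0}]' 30 >/dev/null;  python3 - <<'E'
from h import *
delta(659.5,-111.2,200,1.335)
A=[]
for i in range(6):
  for n in("scene","top"):
    f=grab_frame(n);cv2.imwrite(f"pics/{n}2.png",cv2.cvtColor(f["pixels"],cv2.COLOR_RGB2BGR)); s=sense();A.append(np.r_[s["contact_force"],s["eef_pos"]])
A=np.array(A);print(A.mean(0).round(2),A.std(0).round(2))
a=cv2.imread("pics/scene2.png")[150:290,200:370];b=cv2.imread("pics/top2.png")[70:210,150:320]
cv2.imwrite("pics/j2.png",cv2.resize(np.hstack([a,b]),None,fx=2.3,fy=2.3,interpolation=cv2.INTER_CUBIC))
E
```

```text
clock: 7.1
eef_pos: [658.3, -107.7, 220.6]
tcp_rot: [-3.139, -0.0, 1.341]
contact_force: [-0.7, -0.4, -4.1]
opening: 0.697
t=7.90 pos [ 658.  -110.2  222.4] rot [ 3.1415 -0.      1.3371] open 0.701 F [-0.09 -0.86 -3.86]
spin deg 0.12 | now-frame tx ty tz (mm) [-0.6  1.7 22.4] | after spin [-0.6  1.7 22.4]
[ 4.0000e-02  6.0000e-02 -3.7300e+00  6.5802e+02 -1.1009e+02  2.2229e+02] [0.51 0.6  0.62 0.01 0.03 0.03]
```

View pics/j2.png

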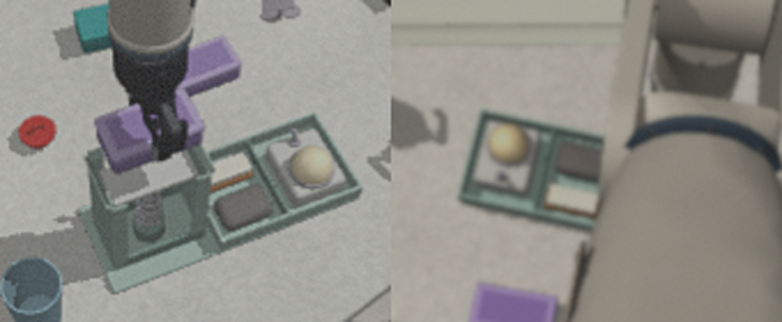

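Run:
```python
from h import *
f=grab_frame("scene")
p=[658,-110.1,-.234,214]
def draw(name,p,c,box):
    im=cv2.resize(cv2.cvtColor(f["pixels"],cv2.COLOR_RGB2BGR),None,fx=3,fy=3,interpolation=cv2.INTER_CUBIC)
    overlay(f,[boxpts(-30,30,-55,55,0,38)],p,im,(0,255,0)); overlay(f,CAD[2:9],c,im,(0,0,255))
    x0,y0,x1,y1=box; cv2.imwrite(name,cv2.resize(im[y0*3:y1*3,x0*3:x1*3],None,fx=2,fy=2))
draw("pics/h1.png",p,[658.95,-109.45,-.236],(220,180,330,260))
```

```text
(no output)
```

View pics/h1.png

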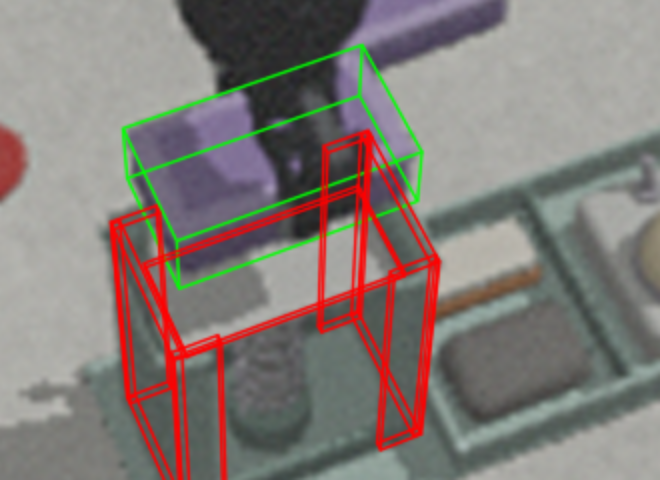

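Weight is about 3.7 N, so I expect about 45 mm of sink, with contact at TCP z≈158. Descending.

```bash
python3 -m inch '[{"gripper":0.04,"tx":0.0005,"ty":0.001,"tz":0.004,"spin":0},{"gripper":0.04,"tx":0,"ty":0,"tz":0.008,"spin":0},{"gripper":0.04,"tx":0,"ty":0,"tz":0.01,"spin":0},{"gripper":0.04,"tx":0,"ty":0,"tz":0.01,"spin":0},{"gripper":0.04,"tx":0,"ty":0,"tz":0.01,"spin":0},{"gripper":0.04,"tx":0,"ty":0,"tz":0.008,"spin":0},{"gripper":0.04,"tx":0,"ty":0,"tz":0.005,"spin":0},{"gripper":0.04,"tx":0,"ty":0,"tz":0,"spin":0}]' 30;  python3 - <<'E'
from h import *
A=[]
for i in range(6):
    f=grab_frame("scene");s=sense();A.append(np.r_[s["contact_force"],s["wrist_torque"],s["eef_pos"]])
cv2.imwrite(f"pics/h2.png",cv2.resize(cv2.cvtColor(f["pixels"],cv2.COLOR_RGB2BGR)[180:270,220:340],None,fx=6,fy=6,interpolation=cv2.INTER_CUBIC))
A=np.array(A);print(A.mean(0).round(2),A.std(0).round(2))
E
```

```text
clock: 9.35
eef_pos: [658.6, -109.8, 166.2]
tcp_rot: [-3.14, 0.0, 1.337]
contact_force: [0.1, -0.5, -3.4]
opening: 0.698
[-8.0000e-02  6.0000e-02 -3.7900e+00 -0.0000e+00 -0.0000e+00 -0.0000e+00
  6.5935e+02 -1.0989e+02  1.6762e+02] [0.47 0.4  0.45 0.03 0.03 0.02 0.17 0.03 0.33]
```

View pics/h2.png

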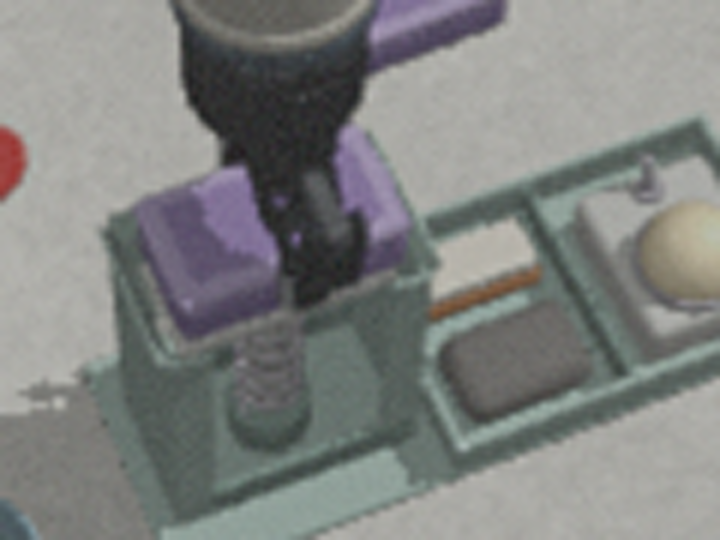

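```bash
python3 -m inch '[{"gripper":0.04,"tx":0,"ty":0,"tz":0.003,"spin":0},{"gripper":0.04,"tx":0,"ty":0,"tz":0.006,"spin":0},{"gripper":0.04,"tx":0,"ty":0,"tz":0.006,"spin":0},{"gripper":0.04,"tx":0,"ty":0,"tz":0.006,"spin":0},{"gripper":0.04,"tx":0,"ty":0,"tz":0.006,"spin":0},{"gripper":0.04,"tx":0,"ty":0,"tz":0.006,"spin":0},{"gripper":0.04,"tx":0,"ty":0,"tz":0.004,"spin":0},{"gripper":0.04,"tx":0,"ty":0,"tz":0,"spin":0}]' 30;  python3 - <<'E'
from h import *
A=[]
for i in range(12):
    f=grab_frame("scene");s=sense();A.append(np.r_[s["contact_force"],s["wrist_torque"],s["eef_pos"]])
cv2.imwrite(f"pics/h3.png",cv2.resize(cv2.cvtColor(f["pixels"],cv2.COLOR_RGB2BGR)[180:270,220:340],None,fx=6,fy=6,interpolation=cv2.INTER_CUBIC))
A=np.array(A);print(A.mean(0).round(2),A.std(0).round(2))
E
```

```text
clock: 10.45
eef_pos: [658.9, -109.9, 129.6]
tcp_rot: [-3.141, 0.0, 1.337]
contact_force: [-1.1, 0.3, -1.6]
opening: 0.696
[-1.4700e+00  2.5000e-01 -1.5300e+00 -0.0000e+00  1.8000e-01 -0.0000e+00
  6.5897e+02 -1.0983e+02  1.3038e+02] [0.43 0.51 0.59 0.02 0.03 0.03 0.07 0.01 0.12]
```

View pics/h3.png

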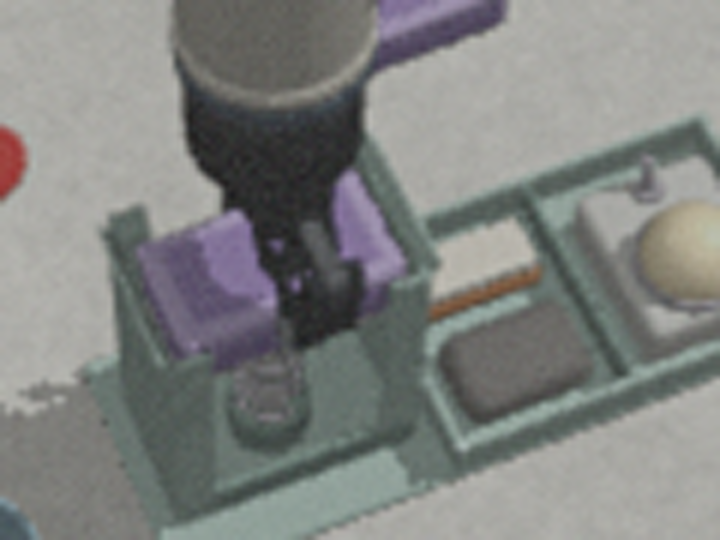

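```bash
python3 -m inch '[{"gripper":0.04,"tx":0,"ty":-0.001,"tz":0.001,"spin":0},{"gripper":0.04,"tx":0,"ty":-0.0005,"tz":0.002,"spin":0},{"gripper":0.04,"tx":0,"ty":0,"tz":0.002,"spin":0},{"gripper":0.04,"tx":0,"ty":0,"tz":0.002,"spin":0},{"gripper":0.04,"tx":0,"ty":0,"tz":0.002,"spin":0},{"gripper":0.04,"tx":0,"ty":0,"tz":0.002,"spin":0},{"gripper":0.04,"tx":0,"ty":0,"tz":0.001,"spin":0},{"gripper":0.04,"tx":0,"ty":0,"tz":0,"spin":0}]' 30;  python3 - <<'E'
from h import *
A=[]
for i in range(12):
    f=grab_frame("scene");s=sense();A.append(np.r_[s["contact_force"],s["wrist_torque"],s["eef_pos"]])
im=cv2.resize(cv2.cvtColor(f["pixels"],cv2.COLOR_RGB2BGR),None,fx=3,fy=3,interpolation=cv2.INTER_CUBIC)
p=s["eef_pos"]; overlay(f,[boxpts(-30,30,-55,55,0,38)],[p[0],p[1],-.234,p[2]-8],im,(0,255,0))
cv2.imwrite("pics/h4.png",cv2.resize(im[540:810,660:1020],None,fx=2,fy=2))
A=np.array(A);print(A.mean(0).round(2),A.std(0).round(2))
E
```

```text
clock: 11.85
eef_pos: [657.7, -109.5, 118.1]
tcp_rot: [-3.142, -0.0, 1.337]
contact_force: [1.3, -0.2, -1.0]
opening: 0.697
[ 1.3400e+00 -2.8000e-01 -3.7000e-01 -6.0000e-02 -3.0000e-01 -1.0000e-02
  6.5765e+02 -1.0950e+02  1.1833e+02] [0.41 0.55 0.5  0.02 0.03 0.04 0.01 0.02 0.04]
```

View pics/h4.png

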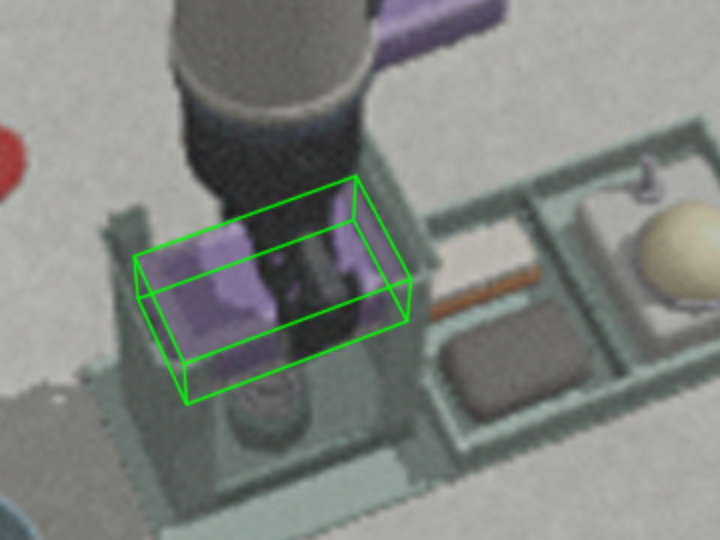

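```bash
python3 -m inch '[{"gripper":0.04,"tx":0,"ty":0.0008,"tz":0.001,"spin":0},{"gripper":0.04,"tx":0,"ty":0,"tz":0.001,"spin":0},{"gripper":0.04,"tx":0,"ty":0,"tz":0.001,"spin":0},{"gripper":0.04,"tx":0,"ty":0,"tz":0.001,"spin":0},{"gripper":0.04,"tx":0,"ty":0,"tz":0.001,"spin":0},{"gripper":0.04,"tx":0,"ty":0,"tz":0,"spin":0},{"gripper":0.04,"tx":0,"ty":0,"tz":0,"spin":0},{"gripper":0.04,"tx":0,"ty":0,"tz":0,"spin":0}]' 30;  python3 - <<'E'
from h import *
A=[]
for i in range(40):
    f=grab_frame("scene");s=sense();A.append(np.r_[s["contact_force"],s["wrist_torque"],s["eef_pos"]])
A=np.array(A);print(A.mean(0).round(3),A.std(0).round(2),s["clock"])
E
```

```text
clock: 13.25
eef_pos: [658.4, -109.7, 113.3]
tcp_rot: [-3.142, 0.0, 1.337]
contact_force: [-2.0, 0.5, -0.7]
opening: 0.697
[-2.01900e+00  4.00000e-03 -1.54000e-01 -2.40000e-02  3.03000e-01
 -3.00000e-03  6.58422e+02 -1.09721e+02  1.13300e+02] [0.5  0.65 0.43 0.05 0.03 0.03 0.01 0.02 0.02] 15.25
```

```bash
python3 -m inch '[{"gripper":0.04,"tx":0,"ty":-0.0004,"tz":0.0008,"spin":0},{"gripper":0.04,"tx":0,"ty":0,"tz":0.0005,"spin":0},{"gripper":0.04,"tx":0,"ty":0,"tz":0,"spin":0},{"gripper":0.04,"tx":0,"ty":0,"tz":0,"spin":0},{"gripper":0.04,"tx":0,"ty":0,"tz":0,"spin":0},{"gripper":0.04,"tx":0,"ty":0,"tz":0,"spin":0},{"gripper":0.04,"tx":0,"ty":0,"tz":0,"spin":0},{"gripper":0.04,"tx":0,"ty":0,"tz":0,"spin":0}]' 20;  python3 - <<'E'
from h import *
A=[]
for i in range(24):
    f=grab_frame("scene");s=sense();A.append(np.r_[s["contact_force"],s["wrist_torque"],s["eef_pos"]])
cv2.imwrite("pics/r0.png",cv2.cvtColor(f["pixels"],cv2.COLOR_RGB2BGR))
A=np.array(A);print(A.mean(0).round(3),A.std(0).round(2),s["clock"])
E
```

```text
clock: 16.05
eef_pos: [658.4, -109.7, 112.2]
tcp_rot: [3.141, -0.0, 1.337]
contact_force: [2.3, -0.9, -1.1]
opening: 0.693
[ 1.87700e+00 -6.17000e-01  1.10000e-02 -1.47000e-01 -3.91000e-01
  3.00000e-03  6.58130e+02 -1.09561e+02  1.12030e+02] [0.52 0.73 0.39 0.06 0.06 0.03 0.1  0.04 0.05] 17.25
```

```bash
python3 -m inch '[{"gripper":0.04,"tx":0,"ty":0.0002,"tz":0,"spin":0},{"gripper":0.04,"tx":0,"ty":0,"tz":0,"spin":0},{"gripper":0.062,"tx":0,"ty":0,"tz":0,"spin":0},{"gripper":0.066,"tx":0,"ty":0,"tz":0,"spin":0},{"gripper":0.072,"tx":0,"ty":0,"tz":0,"spin":0},{"gripper":0.076,"tx":0,"ty":0,"tz":0,"spin":0},{"gripper":0.076,"tx":0,"ty":0,"tz":0,"spin":0},{"gripper":0.076,"tx":0,"ty":0,"tz":0,"spin":0}]' 20;  python3 - <<'E'
from h import *
A=[]
for i in range(10):
    f=grab_frame("scene");s=sense();A.append(np.r_[s["contact_force"],s["wrist_torque"],s["eef_pos"]])
g=cv2.cvtColor(f["pixels"],cv2.COLOR_RGB2BGR);r=cv2.imread("pics/r0.png")
cv2.imwrite("pics/r1.png",cv2.resize(np.hstack([r[190:260,230:300],g[190:260,230:300]]),None,fx=5.6,fy=5.6,interpolation=cv2.INTER_CUBIC))
# template shift on container left part & spring
x0,y0,w,h=242,222,22,22
for (x0,y0,w,h) in((242,218,20,28),(243,216,16,16)):
    res=cv2.matchTemplate(g[y0-6:y0+h+6,x0-6:x0+w+6],r[y0:y0+h,x0:x0+w],cv2.TM_CCOEFF_NORMED);print(cv2.minMaxLoc(res),res[4:9,6].round(3))
A=np.array(A);print(A.mean(0).round(3),A.std(0).round(2),s["clock"],s["opening"])
E
```

```text
clock: 18.05
eef_pos: [658.2, -109.6, 112.0]
tcp_rot: [-3.141, -0.0, 1.337]
contact_force: [0.2, -0.2, -1.1]
opening: 0.89
(-0.3357236683368683, 0.9613108038902283, (12, 0), (6, 6)) [0.681 0.858 0.961 0.876 0.717]
(-0.3866811990737915, 0.9470273852348328, (12, 0), (6, 6)) [0.727 0.873 0.947 0.899 0.776]
[-1.60000e-02  1.38000e-01 -2.90000e-02  8.00000e-03 -1.00000e-02
 -5.00000e-03  6.58221e+02 -1.09640e+02  1.11985e+02] [0.42 0.44 0.5  0.02 0.03 0.03 0.01 0.02 0.02] 18.55 0.8919976338687499
```

View pics/r1.png

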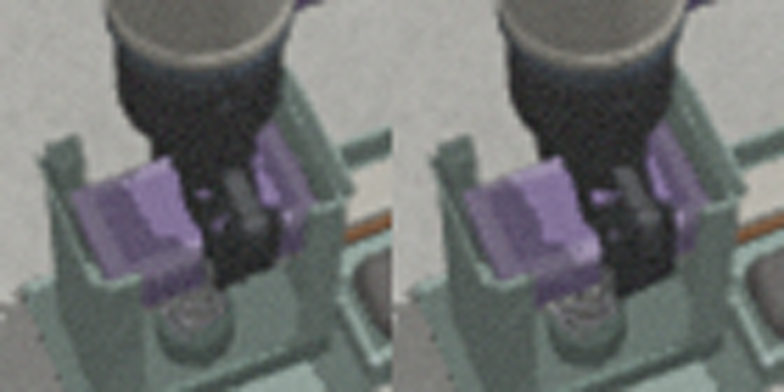

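```bash
python3 -m inch '[{"gripper":0.078,"tx":0,"ty":0,"tz":-0.002,"spin":0},{"gripper":0.078,"tx":0,"ty":0,"tz":-0.008,"spin":0},{"gripper":0.078,"tx":0,"ty":0,"tz":-0.015,"spin":0},{"gripper":0.078,"tx":0,"ty":0,"tz":-0.02,"spin":0},{"gripper":0.078,"tx":0,"ty":0,"tz":-0.025,"spin":0},{"gripper":0.085,"tx":0,"ty":0,"tz":-0.025,"spin":-1},{"gripper":0.085,"tx":0,"ty":0,"tz":-0.015,"spin":-1},{"gripper":0.085,"tx":0,"ty":0,"tz":-0.005,"spin":-0.7}]' 30;  python3 - <<'E'
from h import *
delta(501.5,95.5,100,1.384)
E
```

```text
clock: 19.35
eef_pos: [659.3, -109.8, 229.9]
tcp_rot: [3.138, -0.0, 1.385]
contact_force: [0.1, -0.0, 0.8]
opening: 0.997
t=19.35 pos [ 659.3 -109.8  229.9] rot [ 3.1377e+00 -1.0000e-04  1.3853e+00] open 0.997 F [ 0.14 -0.04  0.81]
spin deg 0.07 | now-frame tx ty tz (mm) [ 172.7 -193.5  129.1] | after spin [ 172.4 -193.7  129.1]
```

```bash
python3 -m inch '[{"gripper":0.085,"tx":0.01,"ty":-0.012,"tz":0,"spin":0},{"gripper":0.085,"tx":0.025,"ty":-0.028,"tz":0,"spin":0},{"gripper":0.085,"tx":0.028,"ty":-0.032,"tz":0,"spin":0},{"gripper":0.085,"tx":0.028,"ty":-0.032,"tz":0.01,"spin":0},{"gripper":0.085,"tx":0.028,"ty":-0.032,"tz":0.03,"spin":0},{"gripper":0.085,"tx":0.025,"ty":-0.028,"tz":0.035,"spin":0},{"gripper":0.085,"tx":0.018,"ty":-0.018,"tz":0.03,"spin":0},{"gripper":0.085,"tx":0.009,"ty":-0.0115,"tz":0.02,"spin":0}]' 30;  python3 - <<'E'
from h import *
fs={}
for n in("top","scene"):
    f=grab_frame(n);fs[n]=cv2.cvtColor(f["pixels"],cv2.COLOR_RGB2BGR)
delta(501.5,95.5,7,1.384)
cv2.imwrite("pics/s1.png",cv2.resize(np.hstack([fs["scene"][130:280,220:370],fs["top"][110:260,150:300]]),None,fx=2.6,fy=2.6,interpolation=cv2.INTER_CUBIC))
E
```

```text
clock: 20.15
eef_pos: [497.1, 93.7, 101.2]
tcp_rot: [-3.137, 0.001, 1.385]
contact_force: [0.7, 0.3, 0.2]
opening: 0.993
t=20.25 pos [496.3  93.1 100.7] rot [-3.1339e+00  2.6000e-03  1.3863e+00] open 0.991 F [ 0.55 -1.36 -0.32]
spin deg 0.13 | now-frame tx ty tz (mm) [ 3.6  5.3 93.7] | after spin [ 3.6  5.3 93.7]
```

View pics/s1.png

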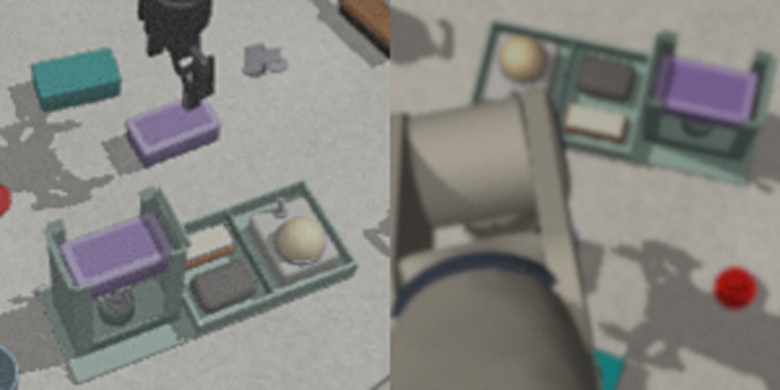

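```bash
python3 -m inch '[{"gripper":0.085,"tx":0.0015,"ty":0,"tz":0,"spin":0},{"gripper":0.085,"tx":0,"ty":0,"tz":0.005,"spin":0},{"gripper":0.085,"tx":0,"ty":0,"tz":0.01,"spin":0},{"gripper":0.085,"tx":0,"ty":0,"tz":0.012,"spin":0},{"gripper":0.085,"tx":0,"ty":0,"tz":0.012,"spin":0},{"gripper":0.085,"tx":0,"ty":0,"tz":0.005,"spin":0},{"gripper":0.085,"tx":0,"ty":0,"tz":0,"spin":0},{"gripper":0.085,"tx":0,"ty":0,"tz":0,"spin":0}]' 30;  python3 - <<'E'
from h import *
f=grab_frame("scene");
delta(501.5,95.5,8,1.384)
im=cv2.resize(cv2.cvtColor(f["pixels"],cv2.COLOR_RGB2BGR),None,fx=3,fy=3,interpolation=cv2.INTER_CUBIC)
overlay(f,[boxpts(-30,30,-55,55,0,38)],[501.5,95.5,-.187,0],im,(0,255,0))
cv2.imwrite("pics/s2.png",cv2.resize(im[390:660,720:1020],None,fx=2,fy=2))
E
```

```text
clock: 21.05
eef_pos: [501.7, 93.6, 59.9]
tcp_rot: [-3.141, 0.0, 1.384]
contact_force: [0.7, 0.6, 0.2]
opening: 0.998
t=21.10 pos [501.9  93.7  60.2] rot [ 3.1414e+00 -1.0000e-04  1.3843e+00] open 0.993 F [-0.45  0.02  0.36]
spin deg 0.02 | now-frame tx ty tz (mm) [ 1.7 -0.7 52.2] | after spin [ 1.7 -0.7 52.2]
```

View pics/s2.png

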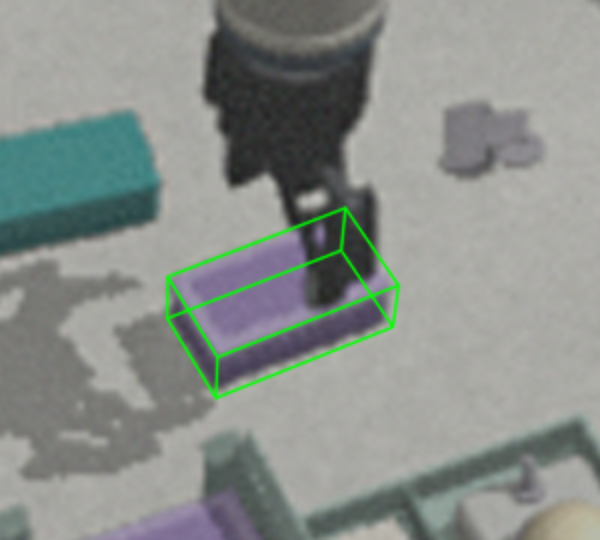

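```bash
python3 -m inch '[{"gripper":0.085,"tx":0.0012,"ty":-0.0007,"tz":0.008,"spin":0},{"gripper":0.085,"tx":0,"ty":0,"tz":0.014,"spin":0},{"gripper":0.085,"tx":0,"ty":0,"tz":0.014,"spin":0},{"gripper":0.085,"tx":0,"ty":0,"tz":0.01,"spin":0},{"gripper":0.085,"tx":0,"ty":0,"tz":0.006,"spin":0},{"gripper":0.085,"tx":0,"ty":0,"tz":0,"spin":0},{"gripper":0.07,"tx":0,"ty":0,"tz":0,"spin":0},{"gripper":0.062,"tx":0,"ty":0,"tz":0,"spin":0}]' 30; python3 -m inch '[{"gripper":0.055,"tx":0,"ty":0,"tz":0,"spin":0},{"gripper":0.05,"tx":0,"ty":0,"tz":0,"spin":0},{"gripper":0.04,"tx":0,"ty":0,"tz":0,"spin":0},{"gripper":0.04,"tx":0,"ty":0,"tz":0,"spin":0},{"gripper":0.04,"tx":0,"ty":0,"tz":0,"spin":0},{"gripper":0.04,"tx":0,"ty":0,"tz":-0.005,"spin":0},{"gripper":0.04,"tx":0,"ty":0,"tz":-0.015,"spin":0},{"gripper":0.04,"tx":0,"ty":0,"tz":-0.025,"spin":0}]' 30;python3 - <<'E'
from h import *
delta(658.3,-109.7,225,1.335)
E
```

```text
clock: 21.9
eef_pos: [501.6, 95.0, 8.5]
tcp_rot: [3.141, -0.0, 1.384]
contact_force: [0.7, -0.1, 0.2]
opening: 0.728
clock: 22.7
eef_pos: [499.8, 94.7, 52.6]
tcp_rot: [-3.139, 0.001, 1.384]
contact_force: [-0.1, -0.1, -0.8]
opening: 0.696
t=22.70 pos [499.8  94.7  52.6] rot [-3.1386e+00  1.2000e-03  1.3843e+00] open 0.696 F [-0.1  -0.09 -0.8 ]
spin deg 2.83 | now-frame tx ty tz (mm) [-171.7  193.1 -172.8] | after spin [-162.   201.3 -172.8]
```

```bash
python3 -m inch '[{"gripper":0.04,"tx":0,"ty":0,"tz":-0.025,"spin":1},{"gripper":0.04,"tx":0,"ty":0,"tz":-0.03,"spin":1},{"gripper":0.04,"tx":0,"ty":0,"tz":-0.035,"spin":0.8},{"gripper":0.04,"tx":0,"ty":0,"tz":-0.035,"spin":0},{"gripper":0.04,"tx":0,"ty":0,"tz":-0.025,"spin":0},{"gripper":0.04,"tx":0,"ty":0,"tz":-0.015,"spin":0},{"gripper":0.04,"tx":0,"ty":0,"tz":-0.005,"spin":0},{"gripper":0.04,"tx":0,"ty":0,"tz":0,"spin":0}]' 30;python3 - <<'E'
from h import *
delta(658.3,-109.7,225,1.335)
E
```

```text
clock: 23.5
eef_pos: [501.2, 95.0, 223.4]
tcp_rot: [3.141, -0.0, 1.335]
contact_force: [0.9, 0.9, -1.5]
opening: 0.693
t=23.50 pos [501.2  95.  223.4] rot [ 3.1408e+00 -4.0000e-04  1.3355e+00] open 0.693 F [ 0.87  0.92 -1.49]
spin deg 0.03 | now-frame tx ty tz (mm) [-162.4  200.5   -1.5] | after spin [-162.3  200.5   -1.5]
```

```bash
python3 -m inch '[{"gripper":0.04,"tx":-0.012,"ty":0.014,"tz":0,"spin":0},{"gripper":0.04,"tx":-0.022,"ty":0.028,"tz":0,"spin":0},{"gripper":0.04,"tx":-0.028,"ty":0.034,"tz":0,"spin":0},{"gripper":0.04,"tx":-0.028,"ty":0.035,"tz":0,"spin":0},{"gripper":0.04,"tx":-0.028,"ty":0.035,"tz":0,"spin":0},{"gripper":0.04,"tx":-0.022,"ty":0.028,"tz":0,"spin":0},{"gripper":0.04,"tx":-0.014,"ty":0.018,"tz":0,"spin":0},{"gripper":0.04,"tx":-0.008,"ty":0.0085,"tz":0,"spin":0}]' 30; python3 -m inch '[{"gripper":0.04,"tx":0,"ty":0,"tz":0,"spin":0},{"gripper":0.04,"tx":0,"ty":0,"tz":0,"spin":0},{"gripper":0.04,"tx":0,"ty":0,"tz":0,"spin":0},{"gripper":0.04,"tx":0,"ty":0,"tz":0,"spin":0},{"gripper":0.04,"tx":0,"ty":0,"tz":0,"spin":0},{"gripper":0.04,"tx":0,"ty":0,"tz":0,"spin":0},{"gripper":0.04,"tx":0,"ty":0,"tz":0,"spin":0},{"gripper":0.04,"tx":0,"ty":0,"tz":0,"spin":0}]' 30 >/dev/null;  python3 - <<'E'
from h import *
A=[]
for i in range(16):
    f=grab_frame("scene"); s=sense();A.append(np.r_[s["contact_force"],s["eef_pos"]])
A=np.array(A);print(A.mean(0).round(2),A.std(0).round(2))
p=s["eef_pos"]
delta(658.3,-109.7,160,1.335)
im=cv2.resize(cv2.cvtColor(f["pixels"],cv2.COLOR_RGB2BGR),None,fx=3,fy=3,interpolation=cv2.INTER_CUBIC)
overlay(f,[boxpts(-30,30,-55,55,0,38)],[p[0],p[1],-.235,p[2]-8.3],im,(0,255,0))
cv2.imwrite("pics/s3.png",cv2.resize(im[540:810,660:1020],None,fx=2,fy=2))
E
```

```text
clock: 24.3
eef_pos: [658.6, -110.9, 220.9]
tcp_rot: [-3.139, 0.0, 1.334]
contact_force: [0.1, 0.3, -0.8]
opening: 0.696
[ 9.0000e-02 -2.0000e-02 -1.4200e+00  6.5841e+02 -1.0934e+02  2.2305e+02] [0.51 0.46 0.41 0.01 0.02 0.02]
t=25.90 pos [ 658.4 -109.3  223.1] rot [ 3.1416 -0.      1.3354] open 0.694 F [-0.47 -0.14 -1.67]
spin deg 0.02 | now-frame tx ty tz (mm) [-0.4 -0.  63.1] | after spin [-0.4 -0.  63.1]
```

View pics/s3.png

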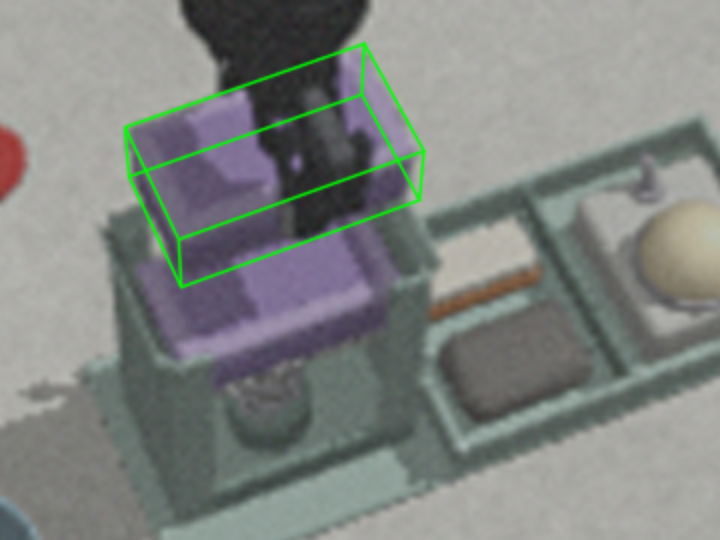

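```bash
python3 -m inch '[{"gripper":0.04,"tx":-0.0003,"ty":0,"tz":0.004,"spin":0},{"gripper":0.04,"tx":0,"ty":0,"tz":0.009,"spin":0},{"gripper":0.04,"tx":0,"ty":0,"tz":0.012,"spin":0},{"gripper":0.04,"tx":0,"ty":0,"tz":0.012,"spin":0},{"gripper":0.04,"tx":0,"ty":0,"tz":0.012,"spin":0},{"gripper":0.04,"tx":0,"ty":0,"tz":0.01,"spin":0},{"gripper":0.04,"tx":0,"ty":0,"tz":0.005,"spin":0},{"gripper":0.04,"tx":0,"ty":0,"tz":0,"spin":0}]' 30;  python3 - <<'E'
from h import *
A=[]
for i in range(6):
    f=grab_frame("scene");s=sense();A.append(np.r_[s["contact_force"],s["wrist_torque"],s["eef_pos"]])
cv2.imwrite(f"pics/s4.png",cv2.resize(cv2.cvtColor(f["pixels"],cv2.COLOR_RGB2BGR)[180:270,220:340],None,fx=6,fy=6,interpolation=cv2.INTER_CUBIC))
A=np.array(A);print(A.mean(0).round(2),A.std(0).round(2))
E
```

```text
clock: 26.7
eef_pos: [657.9, -109.5, 157.9]
tcp_rot: [-3.14, 0.0, 1.335]
contact_force: [-0.6, -0.2, -1.1]
opening: 0.694
[-0.0000e+00  6.0000e-02 -8.2000e-01  1.0000e-02 -1.0000e-02  1.0000e-02
  6.5864e+02 -1.0965e+02  1.5946e+02] [0.41 0.29 0.48 0.02 0.02 0.01 0.19 0.02 0.37]
```

View pics/s4.png

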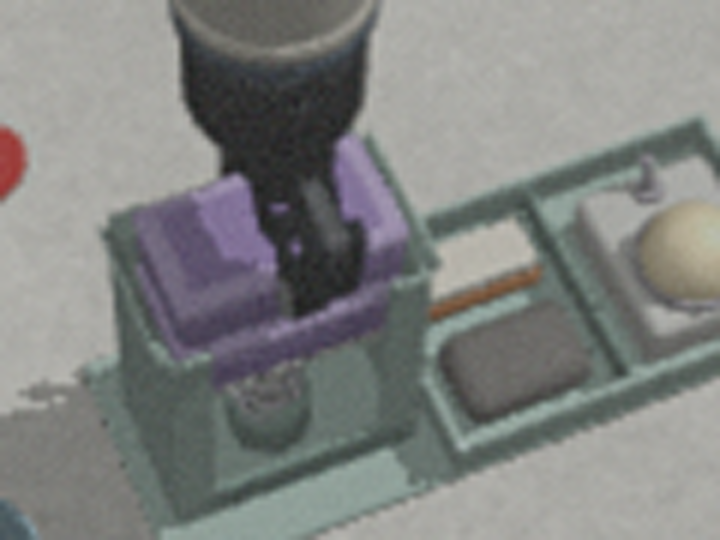

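```bash
python3 -m inch '[{"gripper":0.04,"tx":0,"ty":0,"tz":0.001,"spin":0},{"gripper":0.04,"tx":0,"ty":0,"tz":0.003,"spin":0},{"gripper":0.04,"tx":0,"ty":0,"tz":0.003,"spin":0},{"gripper":0.04,"tx":0,"ty":0,"tz":0.003,"spin":0},{"gripper":0.04,"tx":0,"ty":0,"tz":0.003,"spin":0},{"gripper":0.04,"tx":0,"ty":0,"tz":0.003,"spin":0},{"gripper":0.04,"tx":0,"ty":0,"tz":0.002,"spin":0},{"gripper":0.04,"tx":0,"ty":0,"tz":0,"spin":0}]' 30;  python3 - <<'E'
from h import *
A=[]
for i in range(24):
    f=grab_frame("scene");s=sense();A.append(np.r_[s["contact_force"],s["wrist_torque"],s["eef_pos"]])
cv2.imwrite(f"pics/s5.png",cv2.resize(cv2.cvtColor(f["pixels"],cv2.COLOR_RGB2BGR)[180:270,220:340],None,fx=6,fy=6,interpolation=cv2.INTER_CUBIC))
A=np.array(A);print(A.mean(0).round(3),A.std(0).round(2),s["clock"])
E
```

```text
clock: 27.8
eef_pos: [658.2, -109.6, 140.7]
tcp_rot: [-3.141, 0.0, 1.335]
contact_force: [-0.7, 0.1, -0.9]
opening: 0.695
[ 8.00000e-03  2.60000e-01 -3.44000e-01  1.80000e-02  8.00000e-03
 -1.20000e-02  6.58373e+02 -1.09612e+02  1.41113e+02] [0.53 0.39 0.43 0.03 0.05 0.03 0.04 0.01 0.07] 29.0
```

View pics/s5.png

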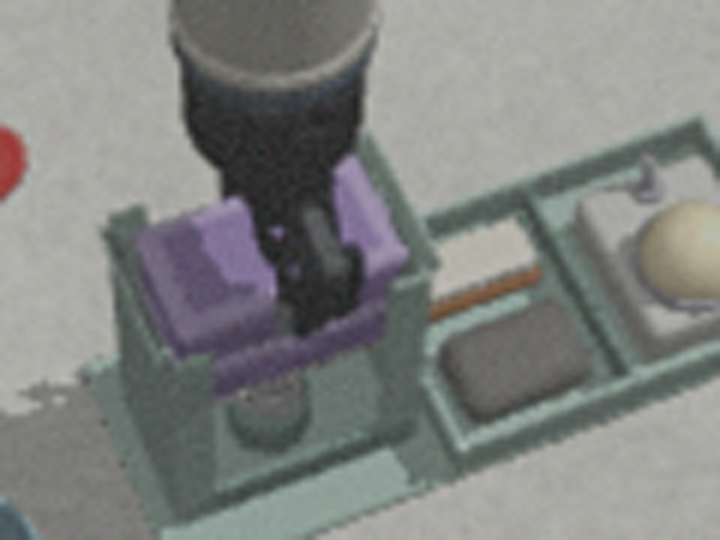

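```bash
python3 -m inch '[{"gripper":0.04,"tx":0,"ty":0,"tz":0.001,"spin":0},{"gripper":0.04,"tx":0,"ty":0,"tz":0.001,"spin":0},{"gripper":0.04,"tx":0,"ty":0,"tz":0.001,"spin":0},{"gripper":0.04,"tx":0,"ty":0,"tz":0.001,"spin":0},{"gripper":0.04,"tx":0,"ty":0,"tz":0.001,"spin":0},{"gripper":0.04,"tx":0,"ty":0,"tz":0,"spin":0},{"gripper":0.04,"tx":0,"ty":0,"tz":0,"spin":0},{"gripper":0.04,"tx":0,"ty":0,"tz":0,"spin":0}]' 30;  python3 - <<'E'
from h import *
A=[]
for i in range(60):
    f=grab_frame("scene");s=sense();A.append(np.r_[s["contact_force"],s["wrist_torque"],s["eef_pos"]])
A=np.array(A);print(A.mean(0).round(3),A.std(0).round(2),s["clock"])
E
```

```text
clock: 29.8
eef_pos: [658.4, -109.6, 136.1]
tcp_rot: [3.142, -0.0, 1.335]
contact_force: [0.7, 0.4, 0.9]
opening: 0.696
[ 1.94000e-01  1.50000e-02  9.20000e-02  8.00000e-03 -5.70000e-02
 -5.00000e-03  6.58337e+02 -1.09608e+02  1.36065e+02] [0.46 0.54 0.45 0.03 0.03 0.03 0.01 0.01 0.02] 32.8
```

```bash
python3 -m inch '[{"gripper":0.04,"tx":0,"ty":0,"tz":-0.0004,"spin":0},{"gripper":0.04,"tx":0,"ty":0,"tz":0,"spin":0},{"gripper":0.04,"tx":0,"ty":0,"tz":0,"spin":0},{"gripper":0.04,"tx":0,"ty":0,"tz":0,"spin":0},{"gripper":0.04,"tx":0,"ty":0,"tz":0,"spin":0},{"gripper":0.04,"tx":0,"ty":0,"tz":0,"spin":0},{"gripper":0.04,"tx":0,"ty":0,"tz":0,"spin":0},{"gripper":0.04,"tx":0,"ty":0,"tz":0,"spin":0}]' 20;  python3 - <<'E'
from h import *
A=[]
for i in range(60):
    f=grab_frame("scene");s=sense();A.append(np.r_[s["contact_force"],s["wrist_torque"],s["eef_pos"]])
cv2.imwrite("pics/r2.png",cv2.cvtColor(f["pixels"],cv2.COLOR_RGB2BGR))
A=np.array(A);print(A.mean(0).round(3),A.std(0).round(2),s["clock"])
E
```

```text
clock: 33.6
eef_pos: [658.3, -109.6, 136.5]
tcp_rot: [-3.142, -0.0, 1.335]
contact_force: [-0.1, 0.7, -0.2]
opening: 0.697
[ 6.60000e-02 -1.21000e-01 -1.12000e-01  2.00000e-03 -5.10000e-02
 -5.00000e-03  6.58335e+02 -1.09607e+02  1.36458e+02] [0.46 0.48 0.46 0.03 0.03 0.03 0.01 0.01 0.01] 36.6
```

Averaged force is about 0 ± 0.05 N (≈0.6 mm). Releasing.

```bash
python3 -m inch '[{"gripper":0.04,"tx":0,"ty":0,"tz":0,"spin":0},{"gripper":0.062,"tx":0,"ty":0,"tz":0,"spin":0},{"gripper":0.066,"tx":0,"ty":0,"tz":0,"spin":0},{"gripper":0.072,"tx":0,"ty":0,"tz":0,"spin":0},{"gripper":0.076,"tx":0,"ty":0,"tz":0,"spin":0},{"gripper":0.076,"tx":0,"ty":0,"tz":0,"spin":0},{"gripper":0.076,"tx":0,"ty":0,"tz":0,"spin":0},{"gripper":0.076,"tx":0,"ty":0,"tz":0,"spin":0}]' 20;  python3 - <<'E'
from h import *
r=cv2.imread("pics/r2.png")
for i in range(10):
    f=grab_frame("scene");s=sense()
    g=cv2.cvtColor(f["pixels"],cv2.COLOR_RGB2BGR)
    if i%3==0:
        x0,y0,w,h=242,218,20,28
        res=cv2.matchTemplate(g[y0-6:y0+h+6,x0-6:x0+w+6],r[y0:y0+h,x0:x0+w],cv2.TM_CCOEFF_NORMED);print(cv2.minMaxLoc(res)[1:],res[4:9,6].round(3))
cv2.imwrite("pics/r3.png",cv2.resize(np.hstack([r[190:260,230:300],g[190:260,230:300]]),None,fx=5.6,fy=5.6,interpolation=cv2.INTER_CUBIC))
print(s["clock"],s["opening"],s["contact_force"])
E
```

```text
clock: 37.4
eef_pos: [658.4, -109.6, 136.5]
tcp_rot: [3.142, -0.0, 1.335]
contact_force: [0.3, -0.2, -1.4]
opening: 0.894
(0.8835911154747009, (12, 0), (6, 6)) [0.605 0.76  0.884 0.815 0.649]
(0.881971001625061, (12, 0), (6, 6)) [0.602 0.757 0.882 0.811 0.655]
(0.8812440633773804, (12, 0), (6, 6)) [0.603 0.759 0.881 0.813 0.649]
(0.8828600645065308, (12, 0), (6, 6)) [0.605 0.76  0.883 0.812 0.651]
37.9 0.8901013031668826 [-0.08818181 -0.86742486  0.63527102]
```

View pics/r3.png

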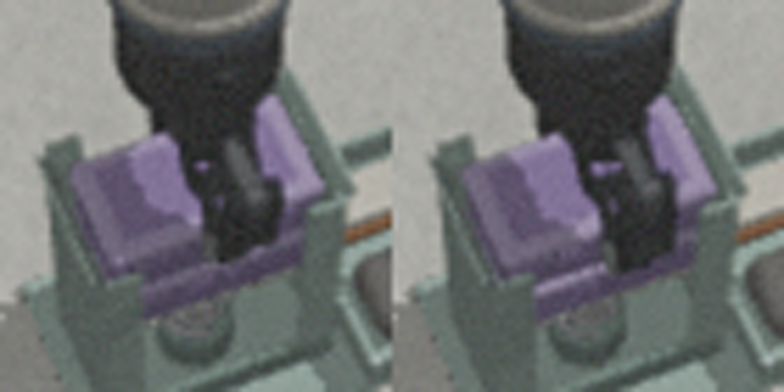

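```bash
python3 -m inch '[{"gripper":0.078,"tx":0,"ty":0,"tz":-0.002,"spin":0},{"gripper":0.078,"tx":0,"ty":0,"tz":-0.008,"spin":0},{"gripper":0.078,"tx":0,"ty":0,"tz":-0.015,"spin":0},{"gripper":0.078,"tx":0,"ty":0,"tz":-0.02,"spin":0},{"gripper":0.078,"tx":0,"ty":0,"tz":-0.025,"spin":0},{"gripper":0.078,"tx":0,"ty":0,"tz":-0.025,"spin":0},{"gripper":0.078,"tx":0,"ty":0,"tz":-0.02,"spin":0},{"gripper":0.078,"tx":0,"ty":0,"tz":-0.01,"spin":0}]' 20; python3 -m inch '[{"gripper":0.078,"tx":0,"ty":-0.01,"tz":-0.005,"spin":0},{"gripper":0.078,"tx":0,"ty":-0.025,"tz":0,"spin":0},{"gripper":0.078,"tx":0,"ty":-0.035,"tz":0,"spin":0},{"gripper":0.078,"tx":0,"ty":-0.035,"tz":0,"spin":0},{"gripper":0.078,"tx":0,"ty":-0.035,"tz":0,"spin":0},{"gripper":0.078,"tx":0,"ty":-0.03,"tz":0,"spin":0},{"gripper":0.078,"tx":0,"ty":-0.02,"tz":0,"spin":0},{"gripper":0.078,"tx":0,"ty":-0.01,"tz":0,"spin":0}]' 20
python3 - <<'E'
from h import *
fs={}
for n in("top","scene"):
    f=grab_frame(n);fs[n]=cv2.cvtColor(f["pixels"],cv2.COLOR_RGB2BGR)
a=fs["scene"][130:310,120:370];b=fs["top"][95:245,170:420]
cv2.imwrite("pics/z1.png",cv2.resize(np.vstack([a,b[:, :250]]),None,fx=1.8,fy=1.8,interpolation=cv2.INTER_CUBIC))
cv2.imwrite("pics/z2.png",cv2.resize(fs["scene"][185:265,230:360],None,fx=6,fy=6,interpolation=cv2.INTER_CUBIC))
E
```

```text
clock: 38.7
eef_pos: [659.4, -109.8, 265.1]
tcp_rot: [3.137, -0.0, 1.335]
contact_force: [0.1, -0.3, 0.3]
opening: 0.91
clock: 39.5
eef_pos: [461.2, -62.5, 265.9]
tcp_rot: [-3.14, 0.0, 1.336]
contact_force: [0.8, 0.1, -0.5]
opening: 0.917
```

View pics/z1.png

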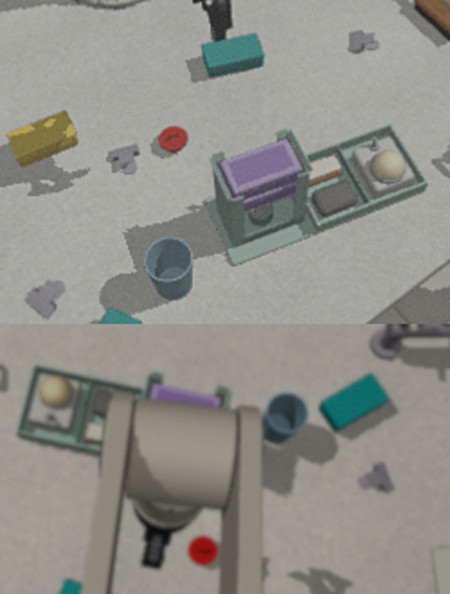

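View pics/z2.png

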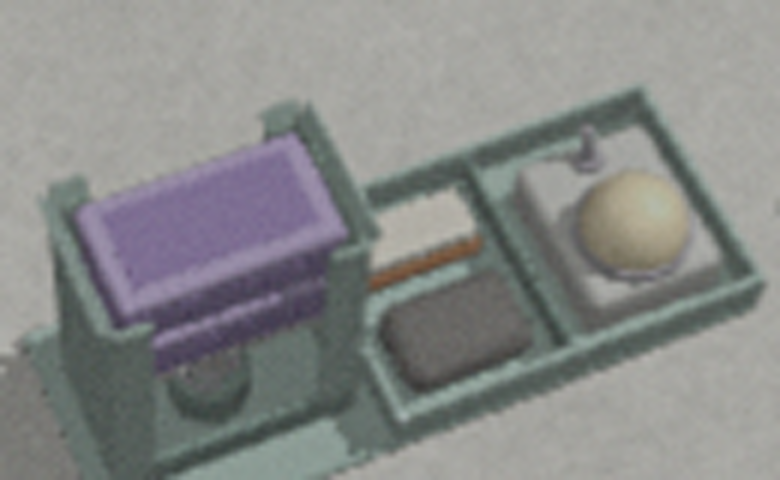

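The two containers sit flat on each other between the walls, lids up. The switch still leans as before, and the stopper, clips and tumbler haven't moved. Handing in.

```bash
python3 -c "
from rig import *
print(sense()['clock']);print(sign_off())"
```

```text
39.6
the job is handed in; nothing more can be done
None
```

Both lavender containers are in the spring lift, lids up, one flat on the other. I handed the job in at 39.6 s of the 61 s allowed.

- **Lower container:** it weighed about 3.7 N. I eased it down about 45 mm and released it when the averaged vertical force was 0.01 ± 0.08 N. Template matching of the pictures before and after the release found no shift.
- **Upper container:** it weighed about 1.4 N. I eased it down until the force was close to zero and released it there. The two longest averages before release disagreed in sign, +0.09 N and then −0.11 N 0.4 mm higher, so the balance point is known to about 1 mm. The match after release again showed no whole-pixel shift and no bobbing. It was weaker this time (0.88), so a shift of under about 2 mm can't be ruled out.
- **Disagreements:**
  - The two cameras differed by 2–3 mm on positions, so I used values fitted to both.
  - While I lowered the first container, a sideways force of up to 2 N switched direction with small shifts. I took it as friction on the platform rather than wall contact.
  - The weight measured in the air put the upper container's balance point about 4 mm lower than the readings during lowering. I went by the readings during lowering.
- **Last picture:** the stack was level between the end walls, with the upper container about 1 mm off the lower in x. The switch, tray contents, stopper, tumbler and clips looked unmoved. I didn't check the clothes brush, which was outside the last crops; the arm did not work near it.

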